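# Snug the picture press down evenly

## Robot

A 6-joint arm with a two-finger parallel gripper is mounted at the origin on the work surface. World frame = base frame: x ahead of the robot, y to its left, z up, the work surface at z = 0. Lengths are in m, angles in rad, forces in N, time in s.
With the tool pointing down it reaches from about 0.425 to 0.95 m from the base axis. Payload 3.5 kg.
Tool frame: the origin (TCP) lies on the centre line of the jaws, within the pads' length; the fingertips stand 14 mm ahead of it and the grasp point (between the pads) lies 5 mm behind it (ctrl.finger_overhang is the distance from the TCP to the fingertips, in m); z points along the fingers, y is the line along which they close (so a half turn about z gives the same grasp; the last joint's range is limited). The gripper opens to 85 mm and grips with 20 to 120 N. Pads are 22 mm wide; open, the fingers measure 114 mm over their backs; the gripper's body (76 mm by 85 mm) begins 54 mm behind the grasp point. The pads swing forward as they close: fully open they stand 13 mm farther back than shut.
Start: joints at [1.036, 0.286, 1.577, -0, 1.279, -0.15], TCP at [0.253, 0.626, 0.245] pointing down, gripper open.
Joint ranges: [-2.77, 2.77], [-0.9, 2.22], [0.21, 2.48], [-1.53, 4.67], [0.24, 2.81], [-2.84, 2.84]. Speed limits (rad/s): [2.79, 2.79, 3.14, 3.14, 3.14, 3.14].

## Interface

Orientations are given as a unit quaternion [x, y, z, w].
In Python, from plant import ctrl gives the robot as it stands.
- The arm moves only by the tool send_rows, never from a script. Its argument "moves" is text: rows parted by semicolons, each of 7 numbers parted by spaces: the turn, a rotation vector about the tool's x, y, z in units of 360 degrees (1.0 is 360 degrees), then the shift along the tool's x, y, z in units of 20 cm (1.0 is 20 cm), then the gripper's target within -1 to 1 (fully open at 1, half-way at 0, shut at -1). A call has 1 to 12 rows; each row is the pose to reach, as a shift and turn from the pose commanded when the call began, along the tool's axes at that moment, turning the shorter way round; what a row does not reach only later rows make up. A row lasts 1/8 s, in which the tool goes at most 62.5 mm and 10.7 degrees, less where a joint would pass 70% of its speed; a pose out of reach is approached as far as the arm can. A call with a number of a shift or a turn outside -1 to 1 is refused whole. A call with a gripper value outside its range is refused whole. The fingers move at their own pace and stop on an object; "newtons" is the grip in N (left out, the last holds). Time passes only in rows, so rows that repeat a pose let the fingers close. It gives the time, the measured TCP pose, the force, the opening and the grip force at its end, in the units of the state.
- ctrl.get_state(): the state, without advancing time (a new reading comes with each control period).
- ctrl.read_camera(name): name is "side" or "top" or "wrist"; returns a dict with "image" (480x640x3 uint8, red, green, blue), "fovy" (degrees; the focal length in pixels is half the picture's height over the tangent of half this angle, whatever the lens; pixels are square), "cx", "cy" (the principal point, pixels), "extrinsics" (4x4, takes a point from camera to world coordinates). Camera axes: x right, y up, looking along -z (the intrinsics and any distortion apply to the point x, -y, -z); pixel columns grow to the right and rows downward; lengths in m; the calibration is good to about 2 mm. A picture is of the moment at which its call begins. There is no depth.
- ctrl.sign_off(): hands the job in; it is judged then, once.
The state is a dict: "time": time; "qpos": joint angles; "dq": joint speeds; "joint_efforts": joint torques, N m; "eef_pos": TCP position; "tcp_rot": TCP orientation; "contact_force": force on the tool from outside, world axes, zero at the start; "wrist_torque": the same for the moment, N m; "opening": opening from 0.0 (shut) to 1.0 (fully open); "finger_force": force on a finger pad.
Only numpy, scipy, OpenCV 4.12 (cv2) and the standard library are available. Lean on these libraries where they do the work, as an engineer would, in place of code of your own. Each camera call takes 0.05 s, during which the arm holds its last target. There are 200 camera calls.

## Task

Tighten the four blue knobs of the picture press so that the pressing board comes fully down on the picture's four brass pads, level, with every knob snug on the board but none overtightened (about 15 N of pressure is right, 26 N is too much). Work crosswise between diagonal corners and a little at a time, in at least two rounds, the first bringing the board level only part of the way down, so that it never tips by more than 1.75 degrees, and leave everything else on the table where it is.

Things in the scene. Friction and masses are not known exactly. Their poses are not given: they have to be found in the camera images.
- press: Picture press: dark wooden base 240 (x) x 250 (y) x 20 mm, fixed; origin at the centre of its underside, z up, x away from the robot at yaw 0. Studs with the knobs at x = +-70, y = +-75 mm. On it lies the mounted picture, with a brass pad round each stud, on which the board is to seat. Brass tabs round the edge guide the board, tops at 48 mm.
- board: Pressing board, loose on the studs: pale wooden frame with a clear window, 180 x 190 x 12 mm; origin at the centre of its underside, z up. At the start four springs hold it level, 39.5 mm above the press's origin, 3.5 to 7 mm above the picture's pads: pictures differ in thickness, so the seat must be felt. The springs push up with 2 N each there, under 4 N each at the seat.
- knob_a: Near left knob (press at yaw 0), opposite knob_c. All four alike: blue square grip 24 x 24 mm (sides along its x and y), 6 to 32 mm above the origin, on a steel foot disc 28 mm across, 3 to 8 mm above the origin. Origin on the stud's axis at the foot's rounded underside, which bears on the board's top. Clockwise from above screws down.
- knob_b: Near right knob, opposite knob_d; like knob_a. Travel of all four: a steep quick thread, 5 mm down per radian (31 mm a turn); they start 0.6 to 1.4 mm clear of the board, so they turn 0.8 to 1.7 radians in all until the board is seated under them. Let go, a knob stays, or eases back until it presses with 10 N if tightened further.
- knob_c: Far right knob, opposite knob_a; like knob_a. Torque of all four: 0.05 N m of friction plus 0.005 N m per newton with which it presses on the board: 0.06 to 0.09 N m against the springs, 0.13 N m at the right snugness of 15 N. At rest the friction may act either way (readings 0.1 N m lower): watch the rise. Once seated the pressure rises by about 30 N per tenth of a radian of the knob.
- knob_d: Far left knob, opposite knob_b; like knob_a in shape, travel and torque.
- jar_blue: Bystander, to be left alone: seed jar with a blue lid, 72 mm across, 100 mm tall; origin at its underside.
- jar_green: Bystander, to be left alone: seed jar with a green lid, 72 mm across, 90 mm tall; origin at its underside.
- jar_amber: Bystander, to be left alone: brown seed jar with a blue lid, 72 mm across, 110 mm tall; origin at its underside.
- brush_pot: Bystander, to be left alone: steel pot 80 mm across, 120 mm tall, with brushes standing up to 260 mm; origin at its underside.
- seed_dish: Bystander, to be left alone: green jar lid used as a dish, 76 mm across, 13 mm tall; origin at its underside.
- brush: Bystander, to be left alone: paint brush lying on the table; origin at its underside.
- tweezers: Bystander, to be left alone: steel tweezers 127 mm long, 8 mm tall, lying beside the press; origin at its underside.
- spare_collar: Bystander, to be left alone: loose brass collar 22 mm across, 11 mm tall, beside the press; origin at its underside.

How it is judged:
On the way:
1. first round: the board's centre has come down part of the way (1 to 3.5 mm) and is nearly level, under 0.5 degrees (z of board in the frame of press between 0.036 and 0.0385 m and angle between board's own z axis and vertical below 0.009 rad), for 0.1 s.
At the end, for the whole second after the job is handed in: Every knob presses on the board with more than 4 N (all four together more than the springs can push back, so the board is hard down on the picture's pads), and the board is level within 0.46 degrees and still (angle between board's own z axis and vertical below 0.008 rad and contact force between each of knob_a, knob_b, knob_c, knob_d and board above 4 N and linear speed of board below 0.01 m/s); the robot touches nothing.
It fails at once if the board tipped by more than 1.75 degrees (angle between board's own z axis and vertical above 0.0306 rad).
It fails at once if a knob was overtightened (more than 26 N on the board) (contact force between any of knob_a, knob_b, knob_c, knob_d and board above 26 N).
It fails at once if a bystander was moved by more than 20 mm (distance of any of jar_blue, jar_green, jar_amber, brush_pot, seed_dish, brush, tweezers, spare_collar from where it was at the start of the episode above 0.02 m).
It also fails if it takes over 72 s, if anything falls off the work surface, if the arm or the gripper's body presses on something with over 40 N, if the wrist force passes 120 N, or if a joint passes its speed limit or range.

## Working session

There is one attempt and no reset: what is moved stays moved. The work goes in short steps, Python scripts to look and compute and a tool call to move; the robot and the scene stay as the last step left them, time stands still between calls to the robot, and variables do not carry over. Pictures are saved under pics/ and viewed, at most 10 in all, crops included, and the job is handed in when it is done.

Besides the shell and the picture viewer there is one more tool, called by a JSON object that holds its "method" and its "body", one argument or row to a line. send_rows: Moves the arm, as the interface text tells. Its arguments: {"type":"object","properties":{"moves":{"type":"string"},"newtons":{"type":"number"}},"required":["moves"]}

```bash
ls; mkdir -p pics; python3 - <<'E'
from plant import ctrl
import cv2,numpy as np
np.set_printoptions(precision=4,suppress=True)
print(ctrl.get_state(), ctrl.finger_overhang)
for n in ["top","side"]:
    r=ctrl.read_camera(n); cv2.imwrite(f"pics/{n}0.png",r["image"][:,:,::-1]); print(n,r["fovy"],r["cx"],r["cy"],r["extrinsics"],[k for k in r])
E
```

```text
pics
{'time': 0.0, 'qpos': array([ 1.036 ,  0.2872,  1.5782, -0.    ,  1.2786, -0.15  ]), 'dq': array([-0.0009, -0.0017,  0.0009, -0.0002, -0.0009,  0.0005]), 'joint_efforts': array([  0.0024, -40.5973, -29.2633,  -0.0001,   0.0057,   0.    ]), 'eef_pos': array([0.253 , 0.6251, 0.2439]), 'tcp_rot': array([ 0.1912,  0.9815, -0.0011, -0.0004]), 'contact_force': array([ 0.0311, -0.6291,  0.4706]), 'wrist_torque': array([ 0.019 ,  0.0212, -0.0311]), 'finger_force': 0.0, 'opening': 1.0013211896131404} 0.014
top 46.21116443489199 314.9336230118352 229.92684255708843 [[ 0.0188  0.9976 -0.0673  0.494 ]
 [-0.9998  0.0188 -0.0007  0.0035]
 [ 0.0006  0.0673  0.9977  1.5236]
 [ 0.      0.      0.      1.    ]] ['image', 'fovy', 'cx', 'cy', 'extrinsics']
side 43.40669161489702 320.44329284843104 243.57176281641543 [[ 0.9438  0.255  -0.2103  0.2461]
 [-0.3306  0.7347 -0.5925 -0.9842]
 [ 0.0034  0.6287  0.7777  1.3237]
 [ 0.      0.      0.      1.    ]] ['image', 'fovy', 'cx', 'cy', 'extrinsics']
```

View pics/top0.png

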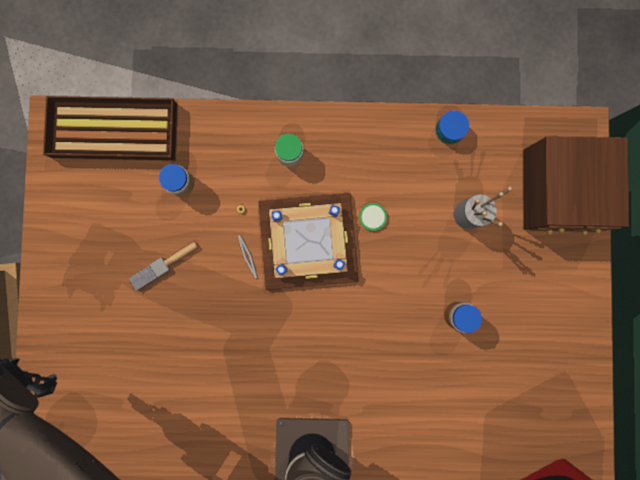

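View pics/side0.png

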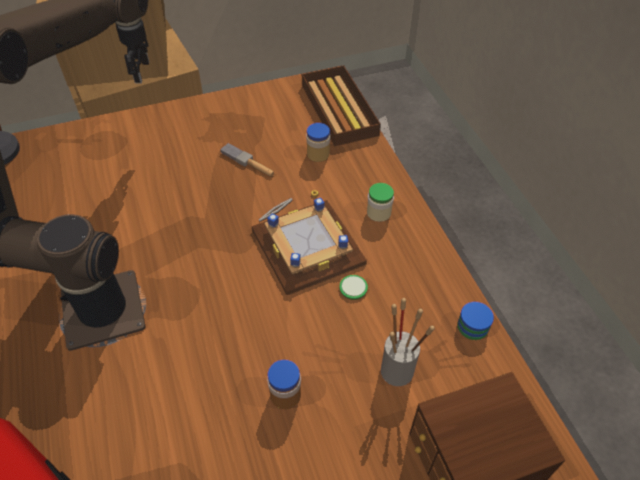

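The top view shows the press near (308,242), with knobs at about (281,270) a, (340,265) b, (335,211) c and (277,215) d. The side view agrees.

```bash
cat > h.py <<'E'
from plant import ctrl
import cv2,numpy as np
np.set_printoptions(precision=4,suppress=True)
def ray(r,uv,z):
    h=r["image"].shape[0]; f=h/2/np.tan(np.radians(r["fovy"])/2)
    E=r["extrinsics"]; d=E[:3,:3]@np.array([(uv[0]-r["cx"])/f,-(uv[1]-r["cy"])/f,-1])
    return E[:3,3]+d*(z-E[2,3])/d[2]
def blobs(r,box=None,amin=20):
    hsv=cv2.cvtColor(r["image"],cv2.COLOR_RGB2HSV); m=cv2.inRange(hsv,(105,90,50),(128,255,255))
    m=cv2.morphologyEx(m,cv2.MORPH_CLOSE,np.ones((5,5)))
    cs,_=cv2.findContours(m,cv2.RETR_EXTERNAL,cv2.CHAIN_APPROX_NONE)
    return [(cv2.contourArea(c),cv2.minAreaRect(c)) for c in cs if cv2.contourArea(c)>amin]
E
python3 - <<'E'
from h import *
for n,z in [("top",.08),("side",.073)]:
    r=ctrl.read_camera(n)
    P=[]
    for a,q in blobs(r):
        p=ray(r,q[0],z)
        if abs(p[1])<.2 and a<300: P.append(p); print(n,a,q,p)
    P=np.array(P); print(P.mean(0)); 
    print(np.linalg.norm(P[:,None]-P[None],axis=2))
E
```

```text
top 65.0 ((280.76922607421875, 269.1538391113281), (8.875203132629395, 8.875203132629395), 56.30992889404297) [0.4891 0.09   0.08  ]
top 65.0 ((338.95587158203125, 264.07354736328125), (8.917926788330078, 8.746427536010742), 30.963756561279297) [ 0.5049 -0.0588  0.08  ]
top 65.5 ((276.2941589355469, 215.17648315429688), (9.216353416442871, 8.731282234191895), 75.96376037597656) [0.6276 0.1047 0.08  ]
top 64.0 ((334.1000061035156, 210.2000274658203), (8.538147926330566, 9.17060375213623), 18.43494987487793) [ 0.6433 -0.044   0.08  ]
[0.5662 0.023  0.08  ]
[[0.     0.1496 0.1393 0.2043]
 [0.1496 0.     0.2044 0.1392]
 [0.1393 0.2044 0.     0.1495]
 [0.2043 0.1392 0.1495 0.    ]]
side 40.5 ((295.0, 259.0), (10.0, 8.0), 90.0) [ 0.5045 -0.0585  0.073 ]
side 66.0 ((343.0, 240.5), (8.0, 11.0), 0.0) [ 0.645  -0.0413  0.073 ]
side 58.0 ((271.9999694824219, 219.50001525878906), (9.17060375213623, 9.803058624267578), 18.43494987487793) [0.4865 0.0928 0.073 ]
side 40.0 ((318.5899658203125, 204.3699951171875), (8.34386157989502, 7.636753082275391), 8.130102157592773) [0.6264 0.1042 0.073 ]
[0.5656 0.0243 0.073 ]
[[0.     0.1416 0.1524 0.2033]
 [0.1416 0.     0.2076 0.1467]
 [0.1524 0.2076 0.     0.1403]
 [0.2033 0.1467 0.1403 0.    ]]
```

```bash
cat >> h.py <<'E'
def pose():
    s=ctrl.get_state(); q=s["tcp_rot"]; return s["eef_pos"].copy(), 2*np.arctan2(q[1],q[0]), s
def go(p,th,p0=None,th0=None):
    """numbers of a row from the (measured) pose to p, tool x heading th"""
    a,t,s=pose()
    p0=a+[0,0,.001] if p0 is None else np.array(p0); th0=t if th0 is None else th0
    d=np.array(p)-p0; c,s_=np.cos(th0),np.sin(th0)
    dth=(th-th0+np.pi)%(2*np.pi)-np.pi
    print("turn z %.4f shift %s  q6 at end %.2f"%(-dth/2/np.pi, np.array([c*d[0]+s_*d[1], s_*d[0]-c*d[1], -d[2]])/.2, np.arctan2(p[1],p[0])+np.pi/2-th),"min rows",max(abs(dth)/np.radians(10.7),np.linalg.norm(d)/.0625))
E
python3 - <<'E'
from h import *
from scipy.spatial.transform import Rotation as R
r=ctrl.read_camera("wrist"); s=ctrl.get_state(); E=r["extrinsics"]; T=R.from_quat(s["tcp_rot"]).as_matrix()
print(r["fovy"],T.T@(E[:3,3]-s["eef_pos"])); print(T.T@E[:3,:3])
go([.53,.023,.26],np.pi/2,[.253,.626,.245])
E
```

```text
70.8502934254953 [ 0.0693  0.0002 -0.1282]
[[ 0.0009  0.9612  0.2757]
 [ 1.     -0.001   0.0005]
 [ 0.0008  0.2757 -0.9612]]
turn z 0.1888 shift [-2.4154 -2.2747 -0.075 ]  q6 at end 0.04 min rows 10.619987193965914
```

```bash
python3 - <<'E'
from h import *
go([.566,-.03,.20],np.pi/2,[.253,.626,.245],2.757)
E
```

```text
turn z 0.1888 shift [-2.6813 -2.4532  0.225 ]  q6 at end -0.05 min rows 11.651801577438572
```

{"method": "send_rows", "body": {
  "moves": "0 0 0 -0.894 -0.818 0.075 0;0 0 0 -0.894 -0.818 0.075 0;0 0 0 -0.894 -0.818 0.075 0;0 0 0 -0.894 -0.818 0.075 0;0 0 0 -0.894 -0.818 0.075 0"
}}

```text
time: 0.88
eef_pos: [0.3589, 0.4041, 0.23]
tcp_rot: [0.194, 0.981, -0.0, -0.0]
contact_force: [-0.7, 0.6, -0.8]
opening: 0.497
finger_force: 0.0
```

{"method": "send_rows", "body": {
  "moves": "0 0 0 -0.894 -0.818 0.075 0;0 0 0 -0.894 -0.818 0.075 0;0 0 0 -0.894 -0.818 0.075 0;0 0 0 -0.894 -0.818 0.075 0;0 0 0 -0.894 -0.818 0.075 0"
}}

```text
time: 1.5
eef_pos: [0.4633, 0.1862, 0.2154]
tcp_rot: [0.194, 0.981, 0.0, 0.0]
contact_force: [-0.2, -0.3, 1.3]
opening: 0.503
finger_force: 0.0
```

{"method": "send_rows", "body": {
  "moves": "0 0 0.189 -0.894 -0.818 0.075 0;0 0 0.189 -0.894 -0.818 0.075 0;0 0 0.189 -0.894 -0.818 0.075 0;0 0 0.189 -0.894 -0.818 0.075 0;0 0 0.189 -0.894 -0.818 0.075 0;0 0 0.189 -0.894 -0.818 0.075 0;0 0 0.189 -0.894 -0.818 0.075 0;0 0 0.189 -0.894 -0.818 0.075 0"
}}

```text
time: 2.5
eef_pos: [0.5666, -0.0288, 0.2004]
tcp_rot: [0.707, 0.708, 0.0, -0.0]
contact_force: [-0.0, -1.2, 0.1]
opening: 0.5
finger_force: 0.0
```

```bash
python3 - <<'E'
from h import *
r=ctrl.read_camera("wrist"); cv2.imwrite("pics/w0.png",r["image"][:,:,::-1])
for a,q in blobs(r,amin=100): print(a,q,ray(r,q[0],.08))
E
```

```text
1026.0 ((247.0000457763672, 268.0000305175781), (30.4105224609375, 37.565940856933594), 26.56505012512207) [ 0.5071 -0.0576  0.08  ]
1095.5 ((420.91094970703125, 250.9041290283203), (37.68724822998047, 33.5908088684082), 20.556045532226562) [ 0.6432 -0.043   0.08  ]
1594.5 ((209.37701416015625, 65.35245513916016), (48.397945404052734, 37.00265884399414), 50.19443130493164) [0.4906 0.0878 0.08  ]
1683.0 ((414.6385192871094, 40.107696533203125), (46.26495361328125, 43.90829849243164), 82.87498474121094) [0.6271 0.1032 0.08  ]
```

View pics/w0.png

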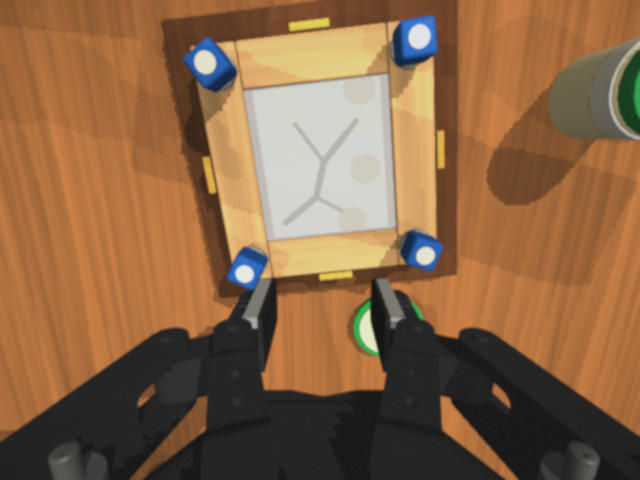

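The wrist view shows a (210,65), d (415,40), b (247,268) and c (421,251), each with its own yaw. I'll separate out the top faces to get the yaws.

```bash
python3 - <<'E'
from h import *
r=ctrl.read_camera("wrist"); im=r["image"]; tiles=[]
for n,(u,v) in dict(a=(210,65),b=(247,268),c=(421,251),d=(415,41)).items():
    x0,y0=u-32,max(v-32,0); c=im[y0:y0+64,x0:x0+64]
    hsv=cv2.cvtColor(c,cv2.COLOR_RGB2HSV); blue=cv2.inRange(hsv,(100,80,30),(130,255,255))
    V=hsv[...,2][blue>0]; t,_=cv2.threshold(V.reshape(-1,1).copy(),0,255,cv2.THRESH_OTSU)
    m=((blue>0)&(hsv[...,2]>t)).astype(np.uint8)*255
    cs,_=cv2.findContours(m,cv2.RETR_EXTERNAL,cv2.CHAIN_APPROX_NONE); k=max(cs,key=cv2.contourArea)
    q=cv2.boxPoints(cv2.minAreaRect(cv2.convexHull(k)))+[x0,y0]
    P=np.array([ray(r,p,.085) for p in q]); e=np.roll(P,-1,0)-P
    print(n,t,P.mean(0),np.linalg.norm(e,axis=1),np.degrees(np.arctan2(e[:,1],e[:,0]))%90)
    o=cv2.resize(c,(256,256),interpolation=cv2.INTER_CUBIC); mm=cv2.cvtColor(cv2.resize(m,(256,256)),cv2.COLOR_GRAY2RGB)
    cv2.polylines(o,[((q-[x0,y0]+.5)*4).astype(int)],True,(255,255,0)); tiles.append(np.vstack([o,mm]))
o=np.hstack(tiles); cv2.imwrite("pics/k0.png",cv2.resize(o,(800,400))[:,:,::-1])
E
```

```text
a 126.0 [0.4905 0.0892 0.085 ] [0.0233 0.0221 0.0238 0.0224] [35.2087 40.7477 36.1346 39.4599]
b 159.0 [ 0.5067 -0.0587  0.085 ] [0.0222 0.0212 0.0224 0.0216] [63.2773 63.3524 64.4383 62.7421]
c 128.0 [ 0.645  -0.0434  0.085 ] [0.0237 0.0218 0.024  0.0223] [73.6004 68.7378 74.897  68.2028]
d 137.0 [0.6281 0.1042 0.085 ] [0.0217 0.023  0.0223 0.023 ] [3.4875 9.6106 3.5902 8.0293]
```

View pics/k0.png

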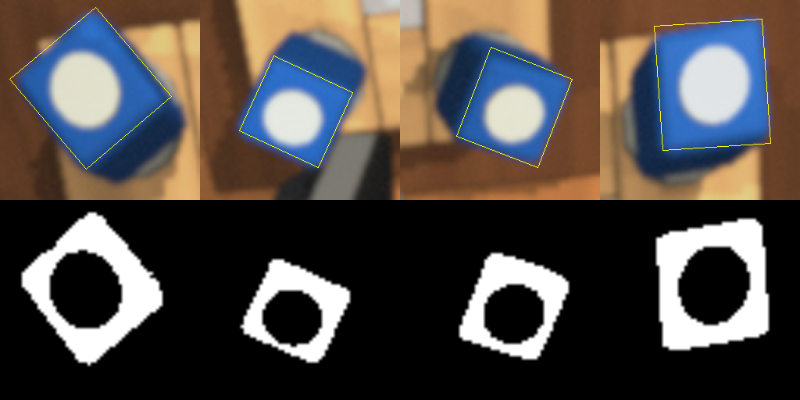

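```bash
cat >> h.py <<'E'
C0=np.array([.567,.0228]);ux=np.array([.9944,.1058]);uy=np.array([-.1058,.9944])
K={k:C0+sx*.07*ux+sy*.075*uy for k,sx,sy in [("a",-1,1),("b",-1,-1),("c",1,-1),("d",1,1)]}
E
python3 - <<'E'
from h import *
for k in K: print(k,K[k])
yaw=dict(a=38,b=-26.5,c=-19,d=6); p=np.array([.5664,-.0290,.2005]); t=90
for k in "cabd":
    h=np.array([*K[k],.115]); t2=yaw[k]+90
    print(k); go(h,np.radians(t2),p,np.radians(t)); p=h; t=t2-34.38
E
```

```text
a [0.4895 0.09  ]
b [ 0.5053 -0.0592]
c [ 0.6445 -0.0444]
d [0.6287 0.1048]
c
turn z 0.0528 shift [-0.0769  0.3907  0.4275]  q6 at end 0.26 min rows 1.8695326183835355
a
turn z -0.2538 shift [-0.2217 -1.0017 -0.    ]  q6 at end -0.48 min rows 8.540186915887853
b
turn z 0.0837 shift [-0.7493  0.0321 -0.    ]  q6 at end 0.35 min rows 2.8149532710280383
d
turn z -0.1858 shift [ 0.9378 -0.4161 -0.    ]  q6 at end 0.06 min rows 6.250467289719628
```

{"method": "send_rows", "body": {
  "moves": "0 0 0.053 -0.077 0.391 0.427 0.1;0 0 0.053 -0.077 0.391 0.427 0.1;0 0 0.053 -0.077 0.391 0.427 0.1;0 0 0.053 -0.077 0.391 0.427 0.1;0 0 0.053 -0.077 0.391 0.617 0.1;0 0 0.053 -0.077 0.391 0.617 0.1",
  "newtons": 40
}}

```text
time: 3.35
eef_pos: [0.6427, -0.0454, 0.077]
tcp_rot: [0.815, 0.58, -0.001, -0.001]
contact_force: [-0.3, 0.6, 0.5]
opening: 0.551
finger_force: 0.0
```

```bash
python3 - <<'E'
from h import *
p,t,s=pose(); print(s["time"],p,np.degrees(t)-90,s["contact_force"],s["wrist_torque"],s["opening"])
r=ctrl.read_camera("wrist"); cv2.imwrite("pics/w1.png",r["image"][:,:,::-1])
E
```

```text
3.35 [ 0.6427 -0.0454  0.077 ] -19.09894312763572 [-0.3376  0.5792  0.5388] [0.04   0.0133 0.0273] 0.5511440821217204
```

View pics/w1.png

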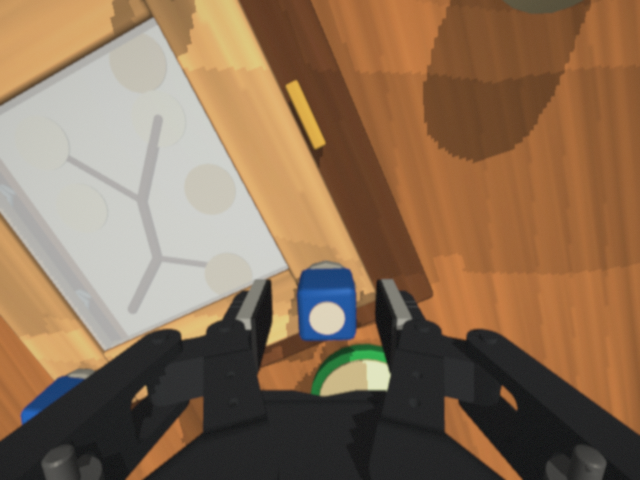

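The knob sits square and central between the jaws, about (326,305). Closing.

{"method": "send_rows", "body": {
  "moves": "0 0 0 0 0 0 -1;0 0 0 0 0 0 -1;0 0 0 0 0 0 -1;0 0 0 0 0 0 -1;0 0 0 0 0 0 -1",
  "newtons": 40
}}

```text
time: 4.03
eef_pos: [0.6444, -0.0455, 0.0802]
tcp_rot: [0.815, 0.58, -0.0, -0.001]
contact_force: [-5.9, 2.7, 7.0]
opening: 0.273
finger_force: 42.1
```

```bash
cat >> h.py <<'E'
def st():
    p,t,s=pose(); print(round(s["time"],2),p,"closing deg %.2f"%(np.degrees(t)-90),s["contact_force"],s["wrist_torque"],"op %.3f ff %.1f"%(s["opening"],s["finger_force"]))
E
python3 -c "from h import *;st()"
```

```text
4.03 [ 0.6444 -0.0455  0.0802] closing deg -19.16 [-5.8577  2.6661  7.0261] [ 0.3772  0.9182 -0.0476] op 0.273 ff 42.1
```

{"method": "send_rows", "body": {
  "moves": "0 0 0.016 0 0 -0.008 -1;0 0 0.032 0 0 -0.006 -1;0 0 0.048 0 0 -0.003 -1;0 0 0.064 0 0 0 -1;0 0 0.08 0 0 0.002 -1;0 0 0.0955 0 0 0.004 -1;0 0 0.0955 0 0 0.004 -1"
}}

```text
time: 4.9
eef_pos: [0.644, -0.0453, 0.0774]
tcp_rot: [0.95, 0.313, -0.0, -0.001]
contact_force: [-4.0, 3.0, 2.4]
opening: 0.271
finger_force: 41.5
```

```bash
python3 -c "from h import *;st()"
```

```text
4.9 [ 0.644  -0.0453  0.0774] closing deg -53.48 [-3.9551  3.0148  2.3783] [ 0.4583  0.6447 -0.0833] op 0.271 ff 41.5
```

```bash
python3 - <<'E'
from h import *
go([*K["a"],.080],np.radians(38),[*K["c"],.0762],np.radians(90-53.4))
go([*K["b"],.080],np.radians(90-26.5),[*K["a"],.077],np.radians(38-34.4))
go([*K["b"],.080],np.radians(-26.5),[*K["a"],.077],np.radians(38-34.4))
E
```

```text
turn z -0.0039 shift [-0.222  -1.0016 -0.019 ]  q6 at end 1.09 min rows 3.2835295156279627
turn z -0.1664 shift [ 0.0324  0.7493 -0.015 ]  q6 at end 0.35 min rows 5.5981308411214945
turn z 0.0836 shift [ 0.0324  0.7493 -0.015 ]  q6 at end 1.92 min rows 2.813084112149534
```

{"method": "send_rows", "body": {
  "moves": "0 0 0 0 0 0 0.1;0 0 0 0 0 0 0.1;0 0 0 0 0 -0.2 0.1;0 0 -0.004 -0.222 -1 -0.2 0.1;0 0 -0.004 -0.222 -1 -0.2 0.1;0 0 -0.004 -0.222 -1 -0.2 0.1;0 0 -0.004 -0.222 -1 -0.2 0.1;0 0 -0.004 -0.222 -1 -0.2 0.1;0 0 -0.004 -0.222 -1 -0.019 0.1;0 0 -0.004 -0.222 -1 -0.019 0.1;0 0 -0.004 -0.222 -1 -0.019 0.1"
}}

```text
time: 6.28
eef_pos: [0.4914, 0.0875, 0.0807]
tcp_rot: [0.946, 0.324, 0.001, 0.0]
contact_force: [0.5, -0.1, -0.2]
opening: 0.549
finger_force: 0.0
```

```bash
python3 - <<'E'
from h import *
st()
r=ctrl.read_camera("wrist"); cv2.imwrite("pics/w2.png",r["image"][:,:,::-1])
E
```

```text
6.28 [0.4914 0.0875 0.0807] closing deg -52.17 [ 0.5084 -0.104  -0.2393] [ 0.0019 -0.0238  0.0238] op 0.549 ff 0.0
```

View pics/w2.png

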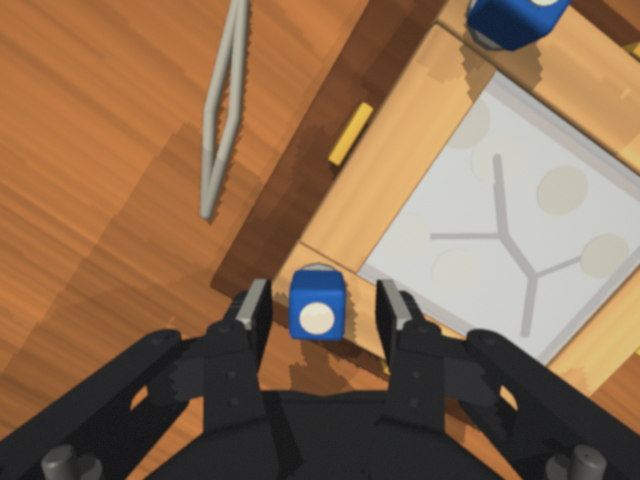

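{"method": "send_rows", "body": {
  "moves": "0 0 0 0 -0.011 0 -1;0 0 0 0 -0.011 0 -1;0 0 0 0 -0.011 0 -1;0 0 0 0 -0.011 -0.003 -1;0 0 0 0 -0.011 -0.006 -1;0 0 0.016 0 -0.011 -0.004 -1;0 0 0.032 0 -0.011 -0.002 -1;0 0 0.048 0 -0.011 0.001 -1;0 0 0.064 0 -0.011 0.004 -1;0 0 0.08 0 -0.011 0.007 -1;0 0 0.0955 0 -0.011 0.009 -1"
}}

```text
time: 7.7
eef_pos: [0.4898, 0.0893, 0.0785]
tcp_rot: [1.0, 0.03, 0.002, 0.001]
contact_force: [3.8, -4.4, 0.4]
opening: 0.271
finger_force: 42.0
```

```bash
python3 -c "from h import *;st()"
```

```text
7.7 [0.4898 0.0893 0.0785] closing deg -86.60 [ 3.773  -4.3805  0.3778] [-0.6757 -0.5952  0.0429] op 0.271 ff 42.0
```

```bash
python3 - <<'E'
from h import *
go([*K["b"],.080],np.radians(90-26.5),[.4895,.0895,.0785],np.radians(3.5))
go([*K["d"],.080],np.radians(6),[*K["b"],.0785],np.radians(90-60.9))
E
```

```text
turn z -0.1667 shift [ 0.0336  0.7469 -0.0075]  q6 at end 0.35 min rows 5.607476635514022
turn z 0.0642 shift [ 0.9376 -0.4164 -0.0075]  q6 at end 1.63 min rows 3.2830542852654747
```

{"method": "send_rows", "body": {
  "moves": "0 0 0 0 0 0 0.1;0 0 0 0 0 0 0.1;0 0 0 0 0 -0.2 0.1;0 0 -0.166 0.033 0.747 -0.2 0.1;0 0 -0.166 0.033 0.747 -0.2 0.1;0 0 -0.166 0.033 0.747 -0.2 0.1;0 0 -0.166 0.033 0.747 -0.2 0.1;0 0 -0.166 0.033 0.747 -0.2 0.1;0 0 -0.166 0.033 0.747 -0.2 0.1;0 0 -0.166 0.033 0.747 -0.008 0.1;0 0 -0.166 0.033 0.747 -0.008 0.1;0 0 -0.166 0.033 0.747 -0.008 0.1"
}}

```text
time: 9.2
eef_pos: [0.5043, -0.0584, 0.0801]
tcp_rot: [0.851, 0.525, -0.0, -0.0]
contact_force: [0.0, -0.2, 0.8]
opening: 0.548
finger_force: 0.0
```

```bash
python3 -c "from h import *;st()"
```

```text
9.2 [ 0.5043 -0.0584  0.0801] closing deg -26.70 [ 0.0329 -0.2246  0.7899] [ 0.0383  0.0179 -0.0457] op 0.548 ff 0.0
```

{"method": "send_rows", "body": {
  "moves": "0 0 0 0 0.005 0 -1;0 0 0 0 0.005 0 -1;0 0 0 0 0.005 0 -1;0 0 0 0 0.005 -0.003 -1;0 0 0 0 0.005 -0.006 -1;0 0 0.016 0 0.005 -0.004 -1;0 0 0.032 0 0.005 -0.002 -1;0 0 0.048 0 0.005 0.001 -1;0 0 0.064 0 0.005 0.004 -1;0 0 0.08 0 0.005 0.007 -1;0 0 0.0955 0 0.005 0.009 -1"
}}

```text
time: 10.58
eef_pos: [0.5061, -0.0596, 0.0784]
tcp_rot: [0.969, 0.248, 0.001, 0.001]
contact_force: [0.8, -0.4, 1.6]
opening: 0.268
finger_force: 42.2
```

```bash
python3 - <<'E'
from h import *
st()
go([*K["d"],.080],np.radians(6),[*K["b"],.0785],np.radians(90-60.9))
E
```

```text
10.57 [ 0.5061 -0.0596  0.0784] closing deg -61.26 [ 0.784  -0.4337  1.5879] [-0.1671 -0.0907  0.0119] op 0.268 ff 42.2
turn z 0.0642 shift [ 0.9376 -0.4164 -0.0075]  q6 at end 1.63 min rows 3.2830542852654747
```

{"method": "send_rows", "body": {
  "moves": "0 0 0 0 0 0 0.1;0 0 0 0 0 0 0.1;0 0 0 0 0 -0.2 0.1;0 0 0.064 0.938 -0.416 -0.2 0.1;0 0 0.064 0.938 -0.416 -0.2 0.1;0 0 0.064 0.938 -0.416 -0.2 0.1;0 0 0.064 0.938 -0.416 -0.2 0.1;0 0 0.064 0.938 -0.416 -0.2 0.1;0 0 0.064 0.938 -0.416 -0.008 0.1;0 0 0.064 0.938 -0.416 -0.008 0.1;0 0 0.064 0.938 -0.416 -0.008 0.1"
}}

```text
time: 11.95
eef_pos: [0.6291, 0.1036, 0.0801]
tcp_rot: [0.999, 0.051, -0.0, 0.0]
contact_force: [-0.3, 0.0, 0.7]
opening: 0.552
finger_force: 0.0
```

```bash
python3 -c "from h import *;st();print(K['d'])"
```

```text
11.95 [0.6291 0.1036 0.0801] closing deg -84.19 [-0.3353  0.001   0.747 ] [-0.0048 -0.0234 -0.0343] op 0.552 ff 0.0
[0.6287 0.1048]
```

{"method": "send_rows", "body": {
  "moves": "0 0 0 0 -0.005 0 -1;0 0 0 0 -0.005 0 -1;0 0 0 0 -0.005 0 -1;0 0 0 0 -0.005 -0.003 -1;0 0 0 0 -0.005 -0.006 -1;0 0 0.016 0 -0.005 -0.004 -1;0 0 0.032 0 -0.005 -0.002 -1;0 0 0.048 0 -0.005 0.001 -1;0 0 0.064 0 -0.005 0.004 -1;0 0 0.08 0 -0.005 0.007 -1;0 0 0.0955 0 -0.005 0.009 -1"
}}

```text
time: 13.32
eef_pos: [0.6299, 0.1037, 0.0785]
tcp_rot: [0.969, -0.247, 0.001, 0.002]
contact_force: [-1.1, -8.1, 5.2]
opening: 0.27
finger_force: 42.1
```

```bash
python3 - <<'E'
from h import *
st()
T=[]
for i in range(10):
    ctrl.read_camera("wrist"); T.append(ctrl.get_state()["wrist_torque"][2])
print(np.array(T)); st()
E
```

```text
13.32 [0.6299 0.1037 0.0785] closing deg -118.64 [-1.1342 -8.1311  5.1963] [-1.2966  0.03    0.0616] op 0.270 ff 42.1
[-0.1285 -0.0712 -0.0289 -0.0532 -0.0551 -0.0586 -0.0644 -0.071  -0.0321
 -0.0536]
13.82 [0.6299 0.1037 0.0785] closing deg -118.50 [ 0.1058 -6.8713  5.1176] [-1.2633  0.0833 -0.0536] op 0.274 ff 41.4
```

```bash
cat > f.py <<'E'
from h import *
p,t,s=pose(); m=s["wrist_torque"][2]; T=[]
for i in range(5): ctrl.read_camera("wrist"); T.append(ctrl.get_state()["wrist_torque"][2])
p,t,s=pose(); print("t%.2f moving %.3f rest %.3f +-%.3f"%(s["time"],m,np.mean(T[1:]),np.std(T[1:])/2),"z %.4f closing %.2f"%(p[2],np.degrees(t)-90),s["contact_force"],"ff %.0f"%s["finger_force"])
E
echo ok
```

```text
ok
```

{"method": "send_rows", "body": {
  "moves": "0 0 0.013 0 0 0.002 -1;0 0 0.0255 0 0 0.004 -1"
}}

```text
time: 14.08
eef_pos: [0.6297, 0.1034, 0.0777]
tcp_rot: [0.946, -0.324, 0.001, 0.002]
contact_force: [0.0, -8.7, 5.9]
opening: 0.27
finger_force: 42.2
```

```bash
python3 f.py
```

```text
t14.32 moving 0.054 rest -0.047 +-0.011 z 0.0777 closing -127.67 [-0.922  -6.9909  4.5785] ff 41
```

{"method": "send_rows", "body": {
  "moves": "0 0 0.0064 0 0 0.001 -1"
}}

```text
time: 14.45
eef_pos: [0.6297, 0.1033, 0.0775]
tcp_rot: [0.94, -0.342, 0.001, 0.002]
contact_force: [-0.4, -8.8, 5.1]
opening: 0.276
finger_force: 42.2
```

```bash
python3 f.py
```

```text
t14.70 moving 0.051 rest -0.037 +-0.011 z 0.0775 closing -129.97 [-1.0644 -7.106   5.2865] ff 42
```

{"method": "send_rows", "body": {
  "moves": "0 0 0.0064 0 0 0.001 -1"
}}

```text
time: 14.82
eef_pos: [0.6297, 0.1033, 0.0773]
tcp_rot: [0.933, -0.361, 0.001, 0.002]
contact_force: [-1.9, -8.6, 6.1]
opening: 0.272
finger_force: 42.2
```

```bash
python3 f.py
```

```text
t15.07 moving 0.043 rest -0.031 +-0.010 z 0.0773 closing -132.27 [-1.2441 -8.1192  5.6879] ff 42
```

{"method": "send_rows", "body": {
  "moves": "0 0 0.0064 0 0 0.001 -1"
}}

```text
time: 15.2
eef_pos: [0.6296, 0.1032, 0.0771]
tcp_rot: [0.925, -0.379, 0.001, 0.002]
contact_force: [-1.7, -8.5, 6.5]
opening: 0.27
finger_force: 42.2
```

```bash
python3 f.py
```

```text
t15.45 moving 0.017 rest -0.038 +-0.014 z 0.0771 closing -134.57 [-2.4241 -9.6681  5.6932] ff 42
```

{"method": "send_rows", "body": {
  "moves": "0 0 0.0064 0 0 0.001 -1"
}}

```text
time: 15.58
eef_pos: [0.6296, 0.1032, 0.0769]
tcp_rot: [0.917, -0.398, 0.001, 0.002]
contact_force: [-2.7, -9.0, 6.9]
opening: 0.272
finger_force: 42.2
```

```bash
python3 f.py
```

```text
t15.82 moving 0.110 rest -0.044 +-0.009 z 0.0769 closing -136.88 [-1.7855 -9.3798  5.325 ] ff 42
```

{"method": "send_rows", "body": {
  "moves": "0 0 0.0064 0 0 0.001 -1"
}}

```text
time: 15.95
eef_pos: [0.6295, 0.1031, 0.0767]
tcp_rot: [0.909, -0.416, 0.001, 0.002]
contact_force: [-2.0, -9.7, 6.6]
opening: 0.274
finger_force: 42.2
```

```bash
python3 f.py
```

```text
t16.20 moving 0.043 rest -0.011 +-0.014 z 0.0767 closing -139.17 [-1.9538 -9.4084  6.5982] ff 42
```

{"method": "send_rows", "body": {
  "moves": "0 0 0.0064 0 0 0.001 -1"
}}

```text
time: 16.32
eef_pos: [0.6294, 0.1031, 0.0765]
tcp_rot: [0.901, -0.435, 0.001, 0.002]
contact_force: [-1.5, -10.2, 6.3]
opening: 0.269
finger_force: 42.2
```

```bash
python3 f.py
```

```text
t16.57 moving 0.046 rest -0.023 +-0.003 z 0.0765 closing -141.48 [-1.3115 -9.3659  5.0965] ff 42
```

```bash
python3 - <<'E'
from h import *
go([.5056,-.0594,.0785],np.radians(90-61.2),[.629,.1042,.0765],np.radians(90-141.5))
E
```

```text
turn z -0.2231 shift [ 0.2561  0.9921 -0.01  ]  q6 at end 0.95 min rows 7.5046728971962615
```

{"method": "send_rows", "body": {
  "moves": "0 0 0 0 0 0 0.1;0 0 0 0 0 0 0.1;0 0 0 0 0 -0.2 0.1;0 0 -0.223 0.256 0.992 -0.2 0.1;0 0 -0.223 0.256 0.992 -0.2 0.1;0 0 -0.223 0.256 0.992 -0.2 0.1;0 0 -0.223 0.256 0.992 -0.2 0.1;0 0 -0.223 0.256 0.992 -0.2 0.1;0 0 -0.223 0.256 0.992 -0.2 0.1;0 0 -0.223 0.256 0.992 -0.2 0.1;0 0 -0.223 0.256 0.992 -0.2 0.1;0 0 -0.223 0.256 0.992 -0.1 0.1"
}}

```text
time: 18.08
eef_pos: [0.507, -0.0577, 0.0967]
tcp_rot: [0.969, 0.249, 0.002, 0.001]
contact_force: [0.8, -0.4, -0.5]
opening: 0.55
finger_force: 0.0
```

{"method": "send_rows", "body": {
  "moves": "0 0 0 0 0 0.09 0.1;0 0 0 0 0 0.09 0.1"
}}

```text
time: 18.32
eef_pos: [0.504, -0.0572, 0.0755]
tcp_rot: [0.969, 0.248, -0.002, -0.001]
contact_force: [-0.4, -0.5, 0.1]
opening: 0.548
finger_force: 0.0
```

```bash
python3 -c "from h import *;st()"
```

```text
18.32 [ 0.504  -0.0572  0.0755] closing deg -61.24 [-0.417  -0.4631  0.1394] [-0.0088 -0.0326  0.0371] op 0.548 ff 0.0
```

{"method": "send_rows", "body": {
  "moves": "0 0 0 0.002 0.012 -0.008 -1;0 0 0 0.002 0.012 -0.008 -1;0 0 0 0.002 0.012 -0.008 -1;0 0 0 0.002 0.012 -0.008 -1;0 0 0 0.002 0.012 -0.008 -1;0 0 0.015 0.002 0.012 -0.006 -1;0 0 0.03 0.002 0.012 -0.004 -1;0 0 0.038 0.002 0.012 -0.002 -1"
}}

```text
time: 19.32
eef_pos: [0.5073, -0.0598, 0.079]
tcp_rot: [0.991, 0.13, 0.0, -0.0]
contact_force: [-2.5, 3.0, 3.4]
opening: 0.272
finger_force: 42.3
```

```bash
python3 f.py
```

```text
t19.57 moving 0.055 rest -0.063 +-0.007 z 0.0789 closing -74.91 [-3.2071  3.3009  5.0856] ff 43
```

{"method": "send_rows", "body": {
  "moves": "0 0 0.0064 0 0 0.001 -1"
}}

```text
time: 19.7
eef_pos: [0.5074, -0.0599, 0.0787]
tcp_rot: [0.994, 0.111, 0.0, -0.0]
contact_force: [-2.7, 3.0, 6.1]
opening: 0.263
finger_force: 42.6
```

```bash
python3 f.py
```

```text
t19.95 moving 0.065 rest -0.077 +-0.005 z 0.0787 closing -77.21 [-3.3575  3.0562  5.2681] ff 43
```

{"method": "send_rows", "body": {
  "moves": "0 0 0.0064 0 0 0.001 -1"
}}

```text
time: 20.08
eef_pos: [0.5073, -0.06, 0.0785]
tcp_rot: [0.996, 0.091, 0.0, -0.0]
contact_force: [-3.8, 3.0, 4.6]
opening: 0.267
finger_force: 42.6
```

```bash
python3 f.py
```

```text
t20.32 moving 0.061 rest -0.100 +-0.006 z 0.0785 closing -79.51 [-2.9171  3.2254  5.3019] ff 43
```

{"method": "send_rows", "body": {
  "moves": "0 0 0.0064 0 0 0.001 -1"
}}

```text
time: 20.45
eef_pos: [0.5074, -0.0601, 0.0783]
tcp_rot: [0.997, 0.071, 0.0, 0.0]
contact_force: [-2.4, 2.2, 5.1]
opening: 0.271
finger_force: 42.6
```

```bash
python3 f.py
```

```text
t20.70 moving 0.048 rest -0.080 +-0.014 z 0.0783 closing -81.81 [-3.5303  3.6095  5.6757] ff 43
```

{"method": "send_rows", "body": {
  "moves": "0 0 0.0064 0 0 0.001 -1"
}}

```text
time: 20.82
eef_pos: [0.5074, -0.0601, 0.0781]
tcp_rot: [0.999, 0.051, 0.0, 0.0]
contact_force: [-2.6, 3.6, 5.5]
opening: 0.264
finger_force: 42.6
```

```bash
python3 f.py
```

```text
t21.07 moving -0.021 rest -0.068 +-0.014 z 0.0781 closing -84.11 [-3.497   3.2106  5.555 ] ff 43
```

{"method": "send_rows", "body": {
  "moves": "0 0 0.0064 0 0 0.001 -1"
}}

```text
time: 21.2
eef_pos: [0.5074, -0.0602, 0.078]
tcp_rot: [1.0, 0.031, 0.0, 0.0]
contact_force: [-3.5, 1.8, 5.8]
opening: 0.269
finger_force: 42.6
```

```bash
python3 f.py
```

```text
t21.45 moving 0.079 rest -0.076 +-0.027 z 0.0779 closing -86.40 [-3.5581  2.8514  5.7037] ff 43
```

{"method": "send_rows", "body": {
  "moves": "0 0 0.0064 0 0 0.001 -1"
}}

```text
time: 21.58
eef_pos: [0.5074, -0.0603, 0.0777]
tcp_rot: [1.0, 0.011, 0.0, 0.0]
contact_force: [-3.2, 3.3, 5.9]
opening: 0.271
finger_force: 42.6
```

```bash
python3 f.py
```

```text
t21.82 moving 0.091 rest -0.108 +-0.017 z 0.0777 closing -88.71 [-3.7823  1.7769  5.5488] ff 43
```

{"method": "send_rows", "body": {
  "moves": "0 0 0.0064 0 0 0.001 -1"
}}

```text
time: 21.95
eef_pos: [0.5074, -0.0604, 0.0775]
tcp_rot: [1.0, -0.009, 0.0, 0.0]
contact_force: [-3.5, 1.9, 6.5]
opening: 0.267
finger_force: 42.6
```

```bash
python3 f.py
```

```text
t22.20 moving 0.008 rest -0.066 +-0.014 z 0.0775 closing -91.01 [-4.1765  1.8436  6.5445] ff 43
```

{"method": "send_rows", "body": {
  "moves": "0 0 0.0064 0 0 0.001 -1"
}}

```text
time: 22.32
eef_pos: [0.5073, -0.0604, 0.0773]
tcp_rot: [1.0, -0.029, 0.0, 0.001]
contact_force: [-3.4, 1.5, 6.4]
opening: 0.267
finger_force: 42.6
```

```bash
python3 f.py
```

```text
t22.57 moving -0.019 rest -0.064 +-0.008 z 0.0773 closing -93.31 [-3.3957  2.9284  6.0581] ff 43
```

{"method": "send_rows", "body": {
  "moves": "0 0 0.0064 0 0 0.001 -1"
}}

```text
time: 22.7
eef_pos: [0.5073, -0.0605, 0.0771]
tcp_rot: [0.999, -0.049, 0.0, 0.001]
contact_force: [-2.8, 1.7, 5.2]
opening: 0.266
finger_force: 42.6
```

```bash
python3 f.py
```

```text
t22.95 moving 0.031 rest -0.061 +-0.007 z 0.0771 closing -95.60 [-3.6335  1.506   5.7762] ff 43
```

{"method": "send_rows", "body": {
  "moves": "0 0 0.0064 0 0 0.001 -1"
}}

```text
time: 23.08
eef_pos: [0.5073, -0.0606, 0.0769]
tcp_rot: [0.998, -0.069, -0.0, 0.001]
contact_force: [-4.2, 2.2, 5.7]
opening: 0.268
finger_force: 42.6
```

```bash
python3 f.py
```

```text
t23.32 moving 0.044 rest -0.057 +-0.007 z 0.0769 closing -97.91 [-3.9393  1.1541  6.0382] ff 43
```

{"method": "send_rows", "body": {
  "moves": "0 0 0.0064 0 0 0.001 -1"
}}

```text
time: 23.45
eef_pos: [0.5073, -0.0607, 0.0767]
tcp_rot: [0.996, -0.089, -0.0, 0.001]
contact_force: [-4.1, 0.3, 5.2]
opening: 0.272
finger_force: 42.6
```

```bash
python3 f.py
```

```text
t23.70 moving 0.099 rest -0.068 +-0.013 z 0.0767 closing -100.21 [-4.0959  1.8049  5.2159] ff 43
```

{"method": "send_rows", "body": {
  "moves": "0 0 0.0064 0 0 0.001 -1"
}}

```text
time: 23.82
eef_pos: [0.5073, -0.0607, 0.0765]
tcp_rot: [0.994, -0.109, -0.0, 0.001]
contact_force: [-4.3, 1.3, 6.1]
opening: 0.27
finger_force: 42.6
```

```bash
python3 f.py
```

```text
t24.07 moving -0.012 rest -0.061 +-0.008 z 0.0765 closing -102.51 [-4.7071  1.314   6.0769] ff 43
```

{"method": "send_rows", "body": {
  "moves": "0 0 0.0064 0 0 0.001 -1"
}}

```text
time: 24.2
eef_pos: [0.5073, -0.0608, 0.0764]
tcp_rot: [0.992, -0.129, -0.0, 0.001]
contact_force: [-4.6, 0.1, 6.0]
opening: 0.269
finger_force: 42.6
```

```bash
python3 f.py
```

```text
t24.45 moving 0.009 rest -0.027 +-0.008 z 0.0764 closing -104.81 [-3.4436  1.3611  5.7607] ff 43
```

{"method": "send_rows", "body": {
  "moves": "0 0 0.0064 0 0 0.001 -1"
}}

```text
time: 24.58
eef_pos: [0.5072, -0.0609, 0.0762]
tcp_rot: [0.989, -0.149, -0.0, 0.001]
contact_force: [-3.7, 0.7, 5.6]
opening: 0.267
finger_force: 42.7
```

```bash
python3 f.py
```

```text
t24.82 moving 0.053 rest -0.043 +-0.008 z 0.0762 closing -107.10 [-5.0157  0.3495  5.7469] ff 43
```

```bash
python3 - <<'E'
from h import *
go([.629,.1044,.0770],np.radians(90-51.5),[.5055,-.0598,.0757],np.radians(90-107.1))
E
```

```text
turn z -0.1544 shift [ 0.3488 -0.9663 -0.0065]  q6 at end 1.06 min rows 5.196261682242992
```

{"method": "send_rows", "body": {
  "moves": "0 0 0 0 0 0 0.1;0 0 0 0 0 0 0.1;0 0 0 0 0 -0.2 0.1;0 0 -0.154 0.349 -0.966 -0.2 0.1;0 0 -0.154 0.349 -0.966 -0.2 0.1;0 0 -0.154 0.349 -0.966 -0.2 0.1;0 0 -0.154 0.349 -0.966 -0.2 0.1;0 0 -0.154 0.349 -0.966 -0.2 0.1;0 0 -0.154 0.349 -0.966 -0.2 0.1;0 0 -0.154 0.349 -0.966 -0.007 0.1;0 0 -0.154 0.349 -0.966 -0.007 0.1;0 0 -0.154 0.349 -0.966 -0.007 0.1"
}}

```text
time: 26.32
eef_pos: [0.6312, 0.1037, 0.0774]
tcp_rot: [0.945, 0.327, 0.0, 0.0]
contact_force: [0.0, 0.3, 0.2]
opening: 0.547
finger_force: 0.0
```

```bash
python3 -c "from h import *;st();r=ctrl.read_camera('wrist');cv2.imwrite('pics/w3.png',r['image'][:,:,::-1])"
```

```text
26.32 [0.6312 0.1037 0.0774] closing deg -51.82 [0.0319 0.266  0.181 ] [-0.0019 -0.0417 -0.0082] op 0.547 ff 0.0
```

View pics/w3.png

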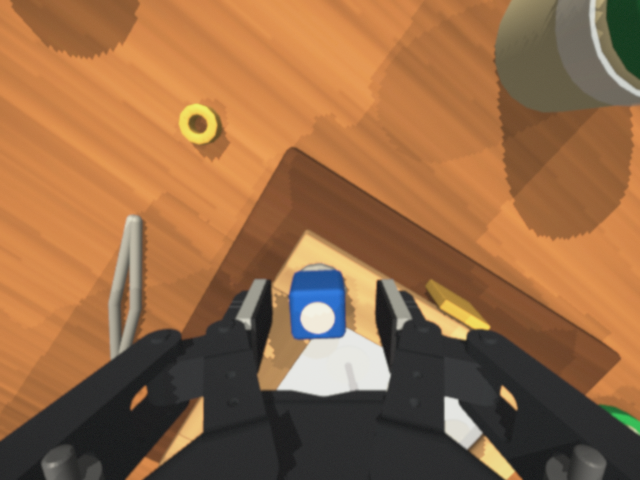

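Knob d is square in the jaws at (318,305), about 2 mm left of centre; I'll correct that while gripping.

{"method": "send_rows", "body": {
  "moves": "0 0 0 0 -0.009 0 -1;0 0 0 0 -0.009 0 -1;0 0 0 0 -0.009 0 -1;0 0 0 0 -0.009 -0.004 -1;0 0 0 0 -0.009 -0.008 -1;0 0 0.013 0 -0.009 -0.006 -1;0 0 0.026 0 -0.009 -0.004 -1;0 0 0.038 0 -0.009 -0.002 -1"
}}

```text
time: 27.38
eef_pos: [0.6307, 0.1054, 0.0775]
tcp_rot: [0.977, 0.212, 0.001, 0.0]
contact_force: [0.6, 2.3, 2.2]
opening: 0.269
finger_force: 41.6
```

```bash
python3 f.py
```

```text
t27.62 moving 0.060 rest -0.053 +-0.011 z 0.0775 closing -65.38 [2.2639 3.2844 1.4353] ff 41
```

{"method": "send_rows", "body": {
  "moves": "0 0 0.0064 0 0 0.001 -1"
}}

```text
time: 27.75
eef_pos: [0.6307, 0.1053, 0.0774]
tcp_rot: [0.981, 0.193, 0.001, 0.0]
contact_force: [2.8, 2.7, 0.2]
opening: 0.269
finger_force: 41.6
```

```bash
python3 f.py
```

```text
t28.00 moving 0.083 rest -0.023 +-0.013 z 0.0773 closing -67.69 [3.9611 1.9991 1.3076] ff 41
```

{"method": "send_rows", "body": {
  "moves": "0 0 0.0064 0 0 0.001 -1"
}}

```text
time: 28.12
eef_pos: [0.6307, 0.1052, 0.0772]
tcp_rot: [0.985, 0.173, 0.001, 0.0]
contact_force: [3.5, 2.8, 2.0]
opening: 0.267
finger_force: 41.6
```

```bash
python3 f.py
```

```text
t28.38 moving 0.093 rest -0.038 +-0.013 z 0.0772 closing -70.00 [4.662  2.2929 3.0351] ff 41
```

{"method": "send_rows", "body": {
  "moves": "0 0 0.0064 0 0 0.001 -1"
}}

```text
time: 28.5
eef_pos: [0.6307, 0.1051, 0.077]
tcp_rot: [0.988, 0.154, 0.001, 0.0]
contact_force: [4.4, 1.7, 2.7]
opening: 0.27
finger_force: 41.7
```

```bash
python3 f.py
```

```text
t28.75 moving 0.090 rest 0.016 +-0.010 z 0.0770 closing -72.29 [4.6218 2.9588 2.3802] ff 41
```

{"method": "send_rows", "body": {
  "moves": "0 0 0.0064 0 0 0.001 -1"
}}

```text
time: 28.88
eef_pos: [0.6307, 0.105, 0.0769]
tcp_rot: [0.991, 0.134, 0.001, 0.001]
contact_force: [5.0, 1.4, 2.7]
opening: 0.27
finger_force: 41.7
```

```bash
python3 f.py
```

```text
t29.12 moving 0.126 rest 0.026 +-0.023 z 0.0769 closing -74.57 [5.2655 2.4464 3.4244] ff 42
```

```bash
python3 - <<'E'
from h import *
go([.4896,.0897,.0785],np.radians(3.4),[.6301,.1051,.0765],np.radians(90-74.57))
E
```

```text
turn z 0.0334 shift [-0.6977 -0.1127 -0.01  ]  q6 at end 1.69 min rows 2.261689846110647
```

{"method": "send_rows", "body": {
  "moves": "0 0 0 0 0 0 0.1;0 0 0 0 0 0 0.1;0 0 0 0 0 -0.2 0.1;0 0 0.033 -0.698 -0.113 -0.2 0.1;0 0 0.033 -0.698 -0.113 -0.2 0.1;0 0 0.033 -0.698 -0.113 -0.2 0.1;0 0 0.033 -0.698 -0.113 -0.2 0.1;0 0 0.033 -0.698 -0.113 -0.01 0.1;0 0 0.033 -0.698 -0.113 -0.01 0.1;0 0 0.033 -0.698 -0.113 -0.01 0.1"
}}

```text
time: 30.38
eef_pos: [0.4902, 0.0901, 0.0789]
tcp_rot: [1.0, 0.03, 0.0, 0.0]
contact_force: [1.0, -0.1, 0.9]
opening: 0.552
finger_force: 0.0
```

```bash
python3 -c "from h import *;st()"
```

```text
30.38 [0.4902 0.0901 0.0789] closing deg -86.52 [ 0.9734 -0.0799  0.8531] [0.0119 0.0575 0.0241] op 0.552 ff 0.0
```

{"method": "send_rows", "body": {
  "moves": "0 0 0 0 0 0 -1;0 0 0 0 0 0 -1;0 0 0 0 0 0 -1;0 0 0 0 0 -0.004 -1;0 0 0 0 0 -0.008 -1;0 0 0.017 0 0 -0.005 -1;0 0 0.034 0 0 -0.003 -1;0 0 0.051 0 0 0 -1;0 0 0.068 0 0 0.003 -1;0 0 0.085 0 0 0.005 -1;0 0 0.0985 0 0 0.0075 -1"
}}

```text
time: 31.75
eef_pos: [0.4903, 0.0885, 0.077]
tcp_rot: [0.961, -0.276, 0.002, 0.001]
contact_force: [1.7, -8.5, 0.5]
opening: 0.268
finger_force: 41.8
```

```bash
python3 f.py
```

```text
t32.00 moving 0.086 rest -0.033 +-0.004 z 0.0770 closing -121.92 [ 2.9993 -8.3659  0.9383] ff 42
```

{"method": "send_rows", "body": {
  "moves": "0 0 0.0064 0 0 0.001 -1"
}}

```text
time: 32.12
eef_pos: [0.4903, 0.0884, 0.0768]
tcp_rot: [0.956, -0.294, 0.002, 0.001]
contact_force: [1.9, -9.7, 0.1]
opening: 0.269
finger_force: 41.8
```

```bash
python3 f.py
```

```text
t32.38 moving 0.061 rest -0.035 +-0.009 z 0.0769 closing -124.22 [ 2.5255 -8.8437 -0.0894] ff 42
```

{"method": "send_rows", "body": {
  "moves": "0 0 0.0064 0 0 0.001 -1"
}}

```text
time: 32.5
eef_pos: [0.4903, 0.0884, 0.0766]
tcp_rot: [0.95, -0.314, 0.002, 0.001]
contact_force: [2.2, -9.1, -0.2]
opening: 0.266
finger_force: 41.8
```

```bash
python3 f.py
```

```text
t32.75 moving 0.119 rest -0.037 +-0.005 z 0.0766 closing -126.52 [ 1.5427 -8.8042  0.0937] ff 42
```

{"method": "send_rows", "body": {
  "moves": "0 0 0.0064 0 0 0.001 -1"
}}

```text
time: 32.88
eef_pos: [0.4902, 0.0884, 0.0765]
tcp_rot: [0.943, -0.333, 0.002, 0.001]
contact_force: [1.5, -9.4, 0.8]
opening: 0.269
finger_force: 41.8
```

```bash
python3 f.py
```

```text
t33.12 moving 0.057 rest -0.018 +-0.018 z 0.0764 closing -128.82 [ 2.395  -9.942   0.8477] ff 42
```

{"method": "send_rows", "body": {
  "moves": "0 0 0.0064 0 0 0.001 -1"
}}

```text
time: 33.25
eef_pos: [0.4902, 0.0883, 0.0763]
tcp_rot: [0.936, -0.351, 0.002, 0.002]
contact_force: [2.7, -9.9, -0.5]
opening: 0.268
finger_force: 41.9
```

```bash
python3 f.py
```

```text
t33.50 moving 0.027 rest -0.023 +-0.009 z 0.0763 closing -131.12 [ 1.5236 -9.9947  0.9078] ff 42
```

{"method": "send_rows", "body": {
  "moves": "0 0 0.0064 0 0 0.001 -1"
}}

```text
time: 33.62
eef_pos: [0.4902, 0.0882, 0.0761]
tcp_rot: [0.929, -0.37, 0.002, 0.002]
contact_force: [1.7, -10.2, 1.5]
opening: 0.267
finger_force: 41.9
```

```bash
python3 f.py
```

```text
t33.88 moving 0.116 rest -0.021 +-0.014 z 0.0761 closing -133.42 [ 1.1113 -9.1052  1.0159] ff 42
```

{"method": "send_rows", "body": {
  "moves": "0 0 0.0064 0 0 0.001 -1"
}}

```text
time: 34.0
eef_pos: [0.4901, 0.0882, 0.076]
tcp_rot: [0.921, -0.389, 0.002, 0.002]
contact_force: [0.7, -10.2, 1.6]
opening: 0.27
finger_force: 42.0
```

```bash
python3 f.py
```

```text
t34.25 moving 0.126 rest -0.013 +-0.007 z 0.0760 closing -135.71 [  0.6921 -10.4707   1.7276] ff 42
```

{"method": "send_rows", "body": {
  "moves": "0 0 0.0032 0 0 0.0005 -1"
}}

```text
time: 34.38
eef_pos: [0.4901, 0.0882, 0.0759]
tcp_rot: [0.918, -0.398, 0.002, 0.002]
contact_force: [0.9, -10.3, 1.1]
opening: 0.269
finger_force: 42.0
```

```bash
python3 f.py
```

```text
t34.62 moving 0.146 rest 0.029 +-0.016 z 0.0759 closing -136.85 [ 1.3053 -9.2709  1.3391] ff 42
```

```bash
python3 - <<'E'
from h import *
go([.6443,-.0447,.078],np.radians(90-53.5),[.4897,.0897,.0763],np.radians(90-137))
go([.6443,-.0447,.078],np.radians(0-53.5),[.4897,.0897,.0763],np.radians(90-137))
E
```

```text
turn z -0.2319 shift [ 1.0187 -0.107  -0.0085]  q6 at end 0.86 min rows 7.803738317757009
turn z 0.0181 shift [ 1.0187 -0.107  -0.0085]  q6 at end 2.44 min rows 3.2777518148877585
```

{"method": "send_rows", "body": {
  "moves": "0 0 0 0 0 0 0.1;0 0 0 0 0 0 0.1;0 0 0 0 0 -0.2 0.1;0 0 -0.232 1 -0.107 -0.2 0.1;0 0 -0.232 1 -0.107 -0.2 0.1;0 0 -0.232 1 -0.107 -0.2 0.1;0 0 -0.232 1 -0.107 -0.2 0.1;0 0 -0.232 1 -0.107 -0.2 0.1;0 0 -0.232 1 -0.107 -0.2 0.1;0 0 -0.232 1 -0.107 -0.2 0.1;0 0 -0.232 1 -0.107 -0.2 0.1"
}}

```text
time: 36.0
eef_pos: [0.641, -0.0405, 0.1149]
tcp_rot: [0.949, 0.316, -0.0, -0.001]
contact_force: [-0.1, -0.2, -0.8]
opening: 0.546
finger_force: 0.0
```

{"method": "send_rows", "body": {
  "moves": "0 0 0 0.002 0.018 0.1 0.1;0 0 0 0.002 0.018 0.192 0.1;0 0 0 0.002 0.018 0.192 0.1"
}}

```text
time: 36.38
eef_pos: [0.6414, -0.0434, 0.0732]
tcp_rot: [0.95, 0.313, -0.003, -0.002]
contact_force: [-0.5, -0.0, 0.8]
opening: 0.553
finger_force: 0.0
```

```bash
python3 -c "from h import *;st();r=ctrl.read_camera('wrist');cv2.imwrite('pics/w4.png',r['image'][:,:,::-1])"
```

```text
36.38 [ 0.6414 -0.0434  0.0732] closing deg -53.51 [-0.487  -0.0397  0.7958] [-0.0486  0.006   0.0326] op 0.553 ff 0.0
```

View pics/w4.png

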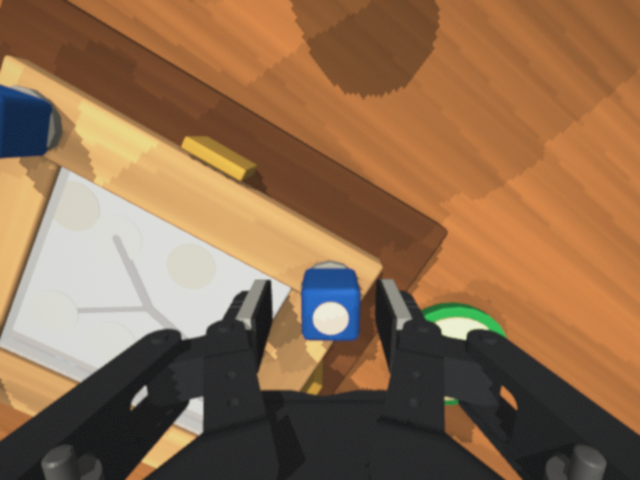

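Knob c is square in the jaws at (330,305), about 3 mm right of centre; I'll correct that.

{"method": "send_rows", "body": {
  "moves": "0 0 0 0.002 0.012 -0.008 -1;0 0 0 0.002 0.012 -0.008 -1;0 0 0 0.002 0.012 -0.008 -1;0 0 0 0.002 0.012 -0.009 -1;0 0 0 0.002 0.012 -0.01 -1;0 0 0.017 0.002 0.012 -0.008 -1;0 0 0.034 0.002 0.012 -0.005 -1;0 0 0.051 0.002 0.012 -0.002 -1;0 0 0.068 0.002 0.012 0.001 -1;0 0 0.085 0.002 0.012 0.004 -1;0 0 0.102 0.002 0.012 0.006 -1"
}}

```text
time: 37.8
eef_pos: [0.6451, -0.0451, 0.0765]
tcp_rot: [1.0, -0.003, -0.001, -0.0]
contact_force: [-3.1, 3.6, 1.1]
opening: 0.27
finger_force: 42.2
```

```bash
python3 f.py
```

```text
Traceback (most recent call last):
  File "f.py", line 3, in <module>
    for i in range(5): ctrl.read_camera("wrist"); T.append(ctrl.get_state()["wrist_torque"][2])
                       ~~~~~~~~~~~~~~~~^^^^^^^^^
ValueError: 200 camera calls are used up
```

{"method": "send_rows", "body": {
  "moves": "0 0 0.0064 0 0 0.001 -1"
}}

```text
time: 38.12
eef_pos: [0.6452, -0.0451, 0.0762]
tcp_rot: [1.0, -0.021, -0.001, -0.0]
contact_force: [-4.6, 3.4, 3.5]
opening: 0.269
finger_force: 42.5
```

```bash
python3 f.py
```

```text
Traceback (most recent call last):
  File "f.py", line 3, in <module>
    for i in range(5): ctrl.read_camera("wrist"); T.append(ctrl.get_state()["wrist_torque"][2])
                       ~~~~~~~~~~~~~~~~^^^^^^^^^
ValueError: 200 camera calls are used up
```

{"method": "send_rows", "body": {
  "moves": "0 0 0.0064 0 0 0.001 -1"
}}

```text
time: 38.25
eef_pos: [0.6451, -0.0452, 0.076]
tcp_rot: [0.999, -0.041, -0.001, -0.0]
contact_force: [-5.1, 3.4, 4.2]
opening: 0.271
finger_force: 42.5
```

```bash
python3 f.py
```

```text
Traceback (most recent call last):
  File "f.py", line 3, in <module>
    for i in range(5): ctrl.read_camera("wrist"); T.append(ctrl.get_state()["wrist_torque"][2])
                       ~~~~~~~~~~~~~~~~^^^^^^^^^
ValueError: 200 camera calls are used up
```

Camera calls are used up, so from here I sample torque with hold rows.

```bash
cat > g.py <<'E'
from h import *
p,t,s=pose(); print("t%.2f tz %.3f j6 %.3f z %.4f closing %.2f"%(s["time"],s["wrist_torque"][2],s["joint_efforts"][5],p[2],np.degrees(t)-90),s["contact_force"])
E
python3 g.py
```

```text
t38.25 tz 0.040 j6 -0.134 z 0.0760 closing -94.72 [-5.0594  3.3802  4.1934]
```

{"method": "send_rows", "body": {
  "moves": "0 0 0 0 0 0 -1"
}}

```text
time: 38.38
eef_pos: [0.6452, -0.0452, 0.076]
tcp_rot: [0.999, -0.041, -0.001, -0.0]
contact_force: [-3.9, 3.4, 2.1]
opening: 0.267
finger_force: 42.5
```

```bash
python3 g.py
```

```text
t38.38 tz -0.083 j6 -0.035 z 0.0760 closing -94.68 [-3.8714  3.3569  2.1479]
```

{"method": "send_rows", "body": {
  "moves": "0 0 0 0 0 0 -1"
}}

```text
time: 38.5
eef_pos: [0.6451, -0.0452, 0.076]
tcp_rot: [0.999, -0.041, -0.001, -0.001]
contact_force: [-4.6, 2.8, 3.9]
opening: 0.267
finger_force: 42.5
```

```bash
python3 g.py
```

```text
t38.50 tz -0.044 j6 -0.065 z 0.0760 closing -94.68 [-4.6027  2.8302  3.8855]
```

{"method": "send_rows", "body": {
  "moves": "0 0 0 0 0 0 -1"
}}

```text
time: 38.62
eef_pos: [0.6452, -0.0452, 0.076]
tcp_rot: [0.999, -0.041, -0.001, -0.001]
contact_force: [-4.2, 3.8, 3.8]
opening: 0.272
finger_force: 42.5
```

```bash
python3 g.py
```

```text
t38.62 tz -0.111 j6 -0.065 z 0.0760 closing -94.67 [-4.2219  3.7738  3.827 ]
```

{"method": "send_rows", "body": {
  "moves": "0 0 0.0064 0 0 0.001 -1"
}}

```text
time: 38.75
eef_pos: [0.6451, -0.0452, 0.0759]
tcp_rot: [0.998, -0.061, -0.001, -0.0]
contact_force: [-4.5, 4.0, 3.3]
opening: 0.269
finger_force: 42.5
```

```bash
python3 g.py
```

```text
t38.75 tz 0.071 j6 -0.162 z 0.0759 closing -97.01 [-4.4724  3.9758  3.2754]
```

{"method": "send_rows", "body": {
  "moves": "0 0 0 0 0 0 -1;0 0 0 0 0 0 -1"
}}

```text
time: 39.0
eef_pos: [0.6451, -0.0452, 0.0759]
tcp_rot: [0.998, -0.061, -0.001, -0.0]
contact_force: [-3.8, 3.5, 3.3]
opening: 0.27
finger_force: 42.5
```

```bash
python3 g.py
```

```text
t39.00 tz -0.028 j6 -0.057 z 0.0759 closing -96.97 [-3.7836  3.4544  3.2897]
```

{"method": "send_rows", "body": {
  "moves": "0 0 0.0064 0 0 0.001 -1"
}}

```text
time: 39.12
eef_pos: [0.6451, -0.0452, 0.0757]
tcp_rot: [0.997, -0.081, -0.001, -0.0]
contact_force: [-3.5, 4.4, 4.0]
opening: 0.27
finger_force: 42.5
```

```bash
python3 g.py
```

```text
t39.12 tz 0.076 j6 -0.151 z 0.0757 closing -99.31 [-3.4742  4.4227  4.0496]
```

{"method": "send_rows", "body": {
  "moves": "0 0 0 0 0 0 -1;0 0 0 0 0 0 -1"
}}

```text
time: 39.38
eef_pos: [0.6451, -0.0452, 0.0757]
tcp_rot: [0.997, -0.081, -0.001, -0.0]
contact_force: [-4.0, 3.5, 3.2]
opening: 0.272
finger_force: 42.5
```

```bash
python3 g.py
```

```text
t39.38 tz -0.084 j6 -0.048 z 0.0757 closing -99.28 [-3.9757  3.457   3.2449]
```

{"method": "send_rows", "body": {
  "moves": "0 0 0.0064 0 0 0.001 -1"
}}

```text
time: 39.5
eef_pos: [0.6451, -0.0453, 0.0756]
tcp_rot: [0.995, -0.101, -0.001, -0.0]
contact_force: [-5.0, 3.1, 4.2]
opening: 0.27
finger_force: 42.6
```

```bash
python3 g.py
```

```text
t39.50 tz 0.077 j6 -0.139 z 0.0756 closing -101.60 [-4.9968  3.084   4.1797]
```

{"method": "send_rows", "body": {
  "moves": "0 0 0 0 0 0 -1;0 0 0 0 0 0 -1"
}}

```text
time: 39.75
eef_pos: [0.6451, -0.0453, 0.0756]
tcp_rot: [0.995, -0.101, -0.001, -0.0]
contact_force: [-3.8, 3.7, 4.4]
opening: 0.269
finger_force: 42.6
```

```bash
python3 g.py
```

```text
t39.75 tz -0.061 j6 -0.036 z 0.0756 closing -101.57 [-3.8446  3.7288  4.4011]
```

{"method": "send_rows", "body": {
  "moves": "0 0 0.0064 0 0 0.001 -1"
}}

```text
time: 39.88
eef_pos: [0.6451, -0.0453, 0.0755]
tcp_rot: [0.993, -0.121, -0.001, -0.0]
contact_force: [-4.7, 3.2, 4.7]
opening: 0.268
finger_force: 42.6
```

```bash
python3 g.py
```

```text
t39.88 tz 0.065 j6 -0.125 z 0.0755 closing -103.90 [-4.6779  3.1721  4.6563]
```

{"method": "send_rows", "body": {
  "moves": "0 0 0 0 0 0 -1;0 0 0 0 0 0 -1"
}}

```text
time: 40.12
eef_pos: [0.6451, -0.0453, 0.0755]
tcp_rot: [0.993, -0.121, -0.001, -0.0]
contact_force: [-4.3, 3.2, 3.9]
opening: 0.27
finger_force: 42.6
```

```bash
python3 g.py
```

```text
t40.12 tz -0.012 j6 -0.023 z 0.0755 closing -103.87 [-4.3435  3.1987  3.8565]
```

{"method": "send_rows", "body": {
  "moves": "0 0 0.0064 0 0 0.001 -1"
}}

```text
time: 40.25
eef_pos: [0.6451, -0.0453, 0.0754]
tcp_rot: [0.99, -0.141, -0.001, -0.0]
contact_force: [-4.9, 3.5, 5.3]
opening: 0.269
finger_force: 42.7
```

```bash
python3 g.py
```

```text
t40.25 tz 0.120 j6 -0.110 z 0.0754 closing -106.20 [-4.9189  3.4983  5.3004]
```

{"method": "send_rows", "body": {
  "moves": "0 0 0 0 0 0 -1;0 0 0 0 0 0 -1"
}}

```text
time: 40.5
eef_pos: [0.6451, -0.0453, 0.0754]
tcp_rot: [0.99, -0.141, -0.001, -0.0]
contact_force: [-4.7, 2.5, 3.3]
opening: 0.271
finger_force: 42.6
```

```bash
python3 g.py
```

```text
t40.50 tz -0.007 j6 -0.009 z 0.0754 closing -106.17 [-4.7365  2.5388  3.314 ]
```

{"method": "send_rows", "body": {
  "moves": "0 0 0.0048 0 0 0.0008 -1"
}}

```text
time: 40.62
eef_pos: [0.6451, -0.0453, 0.0753]
tcp_rot: [0.988, -0.156, -0.001, -0.0]
contact_force: [-4.6, 3.9, 5.4]
opening: 0.27
finger_force: 42.7
```

```bash
python3 g.py
```

```text
t40.62 tz 0.058 j6 -0.047 z 0.0753 closing -107.91 [-4.6382  3.855   5.3525]
```

{"method": "send_rows", "body": {
  "moves": "0 0 0 0 0 0 -1;0 0 0 0 0 0 -1"
}}

```text
time: 40.88
eef_pos: [0.6451, -0.0453, 0.0753]
tcp_rot: [0.988, -0.155, -0.001, -0.0]
contact_force: [-5.7, 2.3, 4.9]
opening: 0.271
finger_force: 42.7
```

```bash
python3 g.py
```

```text
t40.88 tz -0.002 j6 0.022 z 0.0753 closing -107.89 [-5.6667  2.2766  4.8889]
```

{"method": "send_rows", "body": {
  "moves": "0 0 0.0026 0 0 0.0004 -1"
}}

```text
time: 41.0
eef_pos: [0.6451, -0.0453, 0.0752]
tcp_rot: [0.987, -0.164, -0.001, -0.0]
contact_force: [-5.5, 2.9, 4.9]
opening: 0.268
finger_force: 42.7
```

```bash
python3 g.py
```

```text
t41.00 tz 0.113 j6 0.031 z 0.0752 closing -108.82 [-5.5465  2.9389  4.8824]
```

{"method": "send_rows", "body": {
  "moves": "0 0 0 0 0 0 -1;0 0 0 0 0 0 -1"
}}

```text
time: 41.25
eef_pos: [0.6451, -0.0453, 0.0752]
tcp_rot: [0.987, -0.163, -0.001, -0.0]
contact_force: [-5.8, 3.2, 5.3]
opening: 0.268
finger_force: 42.7
```

```bash
python3 g.py
```

```text
t41.25 tz 0.076 j6 0.061 z 0.0752 closing -108.81 [-5.8371  3.2026  5.3483]
```

{"method": "send_rows", "body": {
  "moves": "0 0 0 0 0 0 -1"
}}

```text
time: 41.38
eef_pos: [0.6451, -0.0453, 0.0752]
tcp_rot: [0.987, -0.163, -0.001, -0.0]
contact_force: [-4.2, 3.8, 4.4]
opening: 0.272
finger_force: 42.7
```

```bash
python3 g.py
```

```text
t41.38 tz 0.041 j6 0.062 z 0.0752 closing -108.81 [-4.1592  3.8144  4.4379]
```

```bash
python3 - <<'E'
from h import *
go([.506,-.0597,.0765],np.radians(90-107.1),[.6451,-.0455,.0750],np.radians(90-108.85))
E
```

```text
turn z -0.0049 shift [-0.6353  0.2919 -0.0075]  q6 at end 1.75 min rows 2.2372955102086984
```

{"method": "send_rows", "body": {
  "moves": "0 0 0 0 0 0 0.1;0 0 0 0 0 0 0.1;0 0 0 0 0 -0.2 0.1;0 0 -0.005 -0.635 0.292 -0.2 0.1;0 0 -0.005 -0.635 0.292 -0.2 0.1;0 0 -0.005 -0.635 0.292 -0.2 0.1;0 0 -0.005 -0.635 0.292 -0.2 0.1;0 0 -0.005 -0.635 0.292 -0.1 0.1;0 0 -0.005 -0.635 0.292 -0.008 0.1;0 0 -0.005 -0.635 0.292 -0.008 0.1;0 0 -0.005 -0.635 0.292 -0.008 0.1"
}}

```text
time: 42.75
eef_pos: [0.5083, -0.0601, 0.0769]
tcp_rot: [0.989, -0.149, 0.001, 0.0]
contact_force: [0.0, -0.3, -0.0]
opening: 0.548
finger_force: 0.0
```

```bash
python3 -c "from h import *;st()"
```

```text
42.75 [ 0.5083 -0.0601  0.0769] closing deg -107.13 [ 0.0496 -0.3113 -0.0257] [-0.0505 -0.0159  0.0244] op 0.548 ff 0.0
```

{"method": "send_rows", "body": {
  "moves": "0 0 0 -0.006 0 0 -1;0 0 0 -0.006 0 0 -1;0 0 0 -0.006 0 0 -1;0 0 0 -0.006 0 -0.004 -1;0 0 0 -0.006 0 -0.006 -1;0 0 0 -0.006 0 -0.006 -1"
}}

```text
time: 43.5
eef_pos: [0.5061, -0.0601, 0.0773]
tcp_rot: [0.989, -0.149, 0.001, 0.001]
contact_force: [1.1, -5.3, -0.5]
opening: 0.267
finger_force: 41.3
```

```bash
python3 g.py
```

```text
t43.50 tz -0.017 j6 -0.012 z 0.0773 closing -107.14 [ 1.1153 -5.2596 -0.503 ]
```

{"method": "send_rows", "body": {
  "moves": "0 0 0.0048 0 0 0.0008 -1"
}}

```text
time: 43.62
eef_pos: [0.5061, -0.0601, 0.0771]
tcp_rot: [0.986, -0.164, 0.001, 0.001]
contact_force: [1.2, -4.5, 0.5]
opening: 0.267
finger_force: 41.4
```

```bash
python3 g.py
```

```text
t43.62 tz 0.061 j6 -0.077 z 0.0771 closing -108.89 [ 1.1996 -4.5375  0.4861]
```

{"method": "send_rows", "body": {
  "moves": "0 0 0 0 0 0 -1;0 0 0 0 0 0 -1"
}}

```text
time: 43.88
eef_pos: [0.5061, -0.0601, 0.0771]
tcp_rot: [0.986, -0.164, 0.001, 0.001]
contact_force: [1.0, -5.0, 0.3]
opening: 0.265
finger_force: 41.4
```

```bash
python3 g.py
```

```text
t43.88 tz -0.030 j6 -0.004 z 0.0771 closing -108.87 [ 0.9729 -5.0003  0.335 ]
```

{"method": "send_rows", "body": {
  "moves": "0 0 0.0048 0 0 0.0008 -1"
}}

```text
time: 44.0
eef_pos: [0.5061, -0.0601, 0.0771]
tcp_rot: [0.984, -0.179, 0.001, 0.001]
contact_force: [1.1, -5.7, 1.3]
opening: 0.265
finger_force: 41.4
```

```bash
python3 g.py
```

```text
t44.00 tz 0.096 j6 -0.067 z 0.0771 closing -110.62 [ 1.1424 -5.6601  1.3284]
```

{"method": "send_rows", "body": {
  "moves": "0 0 0 0 0 0 -1;0 0 0 0 0 0 -1"
}}

```text
time: 44.25
eef_pos: [0.5061, -0.0601, 0.0771]
tcp_rot: [0.984, -0.179, 0.001, 0.001]
contact_force: [1.1, -4.4, 1.1]
opening: 0.265
finger_force: 41.4
```

```bash
python3 g.py
```

```text
t44.25 tz -0.024 j6 0.007 z 0.0771 closing -110.59 [ 1.1318 -4.4117  1.0746]
```

{"method": "send_rows", "body": {
  "moves": "0 0 0.0048 0 0 0.0008 -1"
}}

```text
time: 44.38
eef_pos: [0.5061, -0.0601, 0.077]
tcp_rot: [0.981, -0.194, 0.001, 0.001]
contact_force: [1.0, -5.5, 1.6]
opening: 0.268
finger_force: 41.5
```

```bash
python3 g.py
```

```text
t44.38 tz 0.095 j6 -0.056 z 0.0770 closing -112.33 [ 1.0039 -5.4868  1.5919]
```

{"method": "send_rows", "body": {
  "moves": "0 0 0 0 0 0 -1;0 0 0 0 0 0 -1"
}}

```text
time: 44.62
eef_pos: [0.5061, -0.0601, 0.077]
tcp_rot: [0.981, -0.193, 0.001, 0.001]
contact_force: [0.9, -5.3, 1.3]
opening: 0.267
finger_force: 41.5
```

```bash
python3 g.py
```

```text
t44.62 tz -0.009 j6 0.016 z 0.0770 closing -112.31 [ 0.9238 -5.2636  1.3427]
```

{"method": "send_rows", "body": {
  "moves": "0 0 0.0032 0 0 0.0005 -1"
}}

```text
time: 44.75
eef_pos: [0.5061, -0.0601, 0.0769]
tcp_rot: [0.979, -0.203, 0.001, 0.001]
contact_force: [1.2, -4.8, 2.3]
opening: 0.269
finger_force: 41.5
```

```bash
python3 g.py
```

```text
t44.75 tz 0.124 j6 0.002 z 0.0769 closing -113.47 [ 1.1751 -4.8479  2.314 ]
```

{"method": "send_rows", "body": {
  "moves": "0 0 0 0 0 0 -1;0 0 0 0 0 0 -1"
}}

```text
time: 45.0
eef_pos: [0.5061, -0.0601, 0.0769]
tcp_rot: [0.979, -0.203, 0.001, 0.001]
contact_force: [2.0, -5.1, 1.9]
opening: 0.27
finger_force: 41.5
```

```bash
python3 g.py
```

```text
t45.00 tz 0.028 j6 0.045 z 0.0769 closing -113.45 [ 2.0085 -5.0914  1.8522]
```

{"method": "send_rows", "body": {
  "moves": "0 0 0.0018 0 0 0.0003 -1"
}}

```text
time: 45.12
eef_pos: [0.5061, -0.0602, 0.0769]
tcp_rot: [0.978, -0.209, 0.001, 0.001]
contact_force: [0.3, -5.1, 1.8]
opening: 0.269
finger_force: 41.5
```

```bash
python3 g.py
```

```text
t45.12 tz 0.040 j6 0.051 z 0.0769 closing -114.10 [ 0.3333 -5.1455  1.7951]
```

{"method": "send_rows", "body": {
  "moves": "0 0 0 0 0 0 -1;0 0 0 0 0 0 -1"
}}

```text
time: 45.38
eef_pos: [0.5061, -0.0602, 0.0769]
tcp_rot: [0.978, -0.209, 0.001, 0.001]
contact_force: [0.4, -5.4, 1.3]
opening: 0.27
finger_force: 41.6
```

```bash
python3 g.py; python3 - <<'E'
from h import *
go([.6302,.105,.077],np.radians(90-74.57),[.506,-.0599,.0763],np.radians(90-114))
E
```

```text
t45.38 tz 0.092 j6 0.071 z 0.0769 closing -114.09 [ 0.4035 -5.3676  1.3361]
turn z -0.1095 shift [ 0.232  -1.0058 -0.0035]  q6 at end 1.47 min rows 3.6850467289719644
```

{"method": "send_rows", "body": {
  "moves": "0 0 0 0 0 0 0.1;0 0 0 0 0 0 0.1;0 0 0 0 0 -0.2 0.1;0 0 -0.109 0.232 -1 -0.2 0.1;0 0 -0.109 0.232 -1 -0.2 0.1;0 0 -0.109 0.232 -1 -0.2 0.1;0 0 -0.109 0.232 -1 -0.2 0.1;0 0 -0.109 0.232 -1 -0.2 0.1;0 0 -0.109 0.232 -1 -0.1 0.1;0 0 -0.109 0.232 -1 -0.005 0.1;0 0 -0.109 0.232 -1 -0.005 0.1;0 0 -0.109 0.232 -1 -0.005 0.1"
}}

```text
time: 46.88
eef_pos: [0.6292, 0.1036, 0.0771]
tcp_rot: [0.991, 0.131, -0.0, -0.0]
contact_force: [0.7, 0.1, 0.5]
opening: 0.552
finger_force: 0.0
```

```bash
python3 -c "from h import *;st()"
```

```text
46.88 [0.6292 0.1036 0.0771] closing deg -74.96 [0.6817 0.1346 0.5427] [ 0.024  -0.0268  0.0009] op 0.552 ff 0.0
```

{"method": "send_rows", "body": {
  "moves": "0 0 -0.002 0.004 -0.004 0 0.1;0 0 -0.002 0.004 -0.004 0 -1;0 0 -0.002 0.004 -0.004 0 -1;0 0 -0.002 0.004 -0.004 0 -1;0 0 -0.002 0.004 -0.004 -0.004 -1;0 0 -0.002 0.004 -0.004 -0.006 -1;0 0 -0.002 0.004 -0.004 -0.006 -1"
}}

```text
time: 47.75
eef_pos: [0.6305, 0.1051, 0.0784]
tcp_rot: [0.99, 0.138, 0.001, 0.0]
contact_force: [3.4, 0.1, -1.1]
opening: 0.266
finger_force: 40.9
```

```bash
python3 g.py
```

```text
t47.75 tz 0.056 j6 0.066 z 0.0784 closing -74.18 [ 3.3676  0.0677 -1.0956]
```

{"method": "send_rows", "body": {
  "moves": "0 0 0.0016 0 0 0.0003 -1"
}}

```text
time: 47.88
eef_pos: [0.6305, 0.1051, 0.0785]
tcp_rot: [0.991, 0.133, 0.001, 0.0]
contact_force: [3.1, -0.1, -1.2]
opening: 0.272
finger_force: 40.9
```

```bash
python3 g.py
```

```text
t47.88 tz 0.087 j6 0.056 z 0.0785 closing -74.77 [ 3.0657 -0.0833 -1.2043]
```

{"method": "send_rows", "body": {
  "moves": "0 0 0 0 0 0 -1;0 0 0 0 0 0 -1"
}}

```text
time: 48.12
eef_pos: [0.6304, 0.1051, 0.0785]
tcp_rot: [0.991, 0.133, 0.001, 0.0]
contact_force: [4.1, 0.3, -3.5]
opening: 0.264
finger_force: 40.8
```

```bash
python3 g.py
```

```text
t48.12 tz 0.040 j6 0.079 z 0.0785 closing -74.75 [ 4.104   0.3443 -3.4581]
```

```bash
python3 - <<'E'
from h import *
go([.4899,.089,.077],np.radians(90-46.5),[.6303,.105,.0765],np.radians(90-74.75))
E
```

```text
turn z -0.0785 shift [-0.6983 -0.1075 -0.0025]  q6 at end 0.99 min rows 2.6401869158878504
```

{"method": "send_rows", "body": {
  "moves": "0 0 0 0 0 0 0.1;0 0 0 0 0 0 0.1;0 0 0 0 0 -0.2 0.1;0 0 -0.078 -0.698 -0.107 -0.2 0.1;0 0 -0.078 -0.698 -0.107 -0.2 0.1;0 0 -0.078 -0.698 -0.107 -0.2 0.1;0 0 -0.078 -0.698 -0.107 -0.2 0.1;0 0 -0.078 -0.698 -0.107 -0.1 0.1;0 0 -0.078 -0.698 -0.107 -0.003 0.1;0 0 -0.078 -0.698 -0.107 -0.003 0.1;0 0 -0.078 -0.698 -0.107 -0.003 0.1"
}}

```text
time: 49.5
eef_pos: [0.4909, 0.0891, 0.08]
tcp_rot: [0.93, 0.369, 0.001, 0.0]
contact_force: [0.7, 0.1, 0.4]
opening: 0.547
finger_force: 0.0
```

```bash
python3 -c "from h import *;st()"
```

```text
49.5 [0.4909 0.0891 0.08  ] closing deg -46.72 [0.7253 0.0992 0.4077] [ 0.0123  0.0024 -0.0576] op 0.547 ff 0.0
```

{"method": "send_rows", "body": {
  "moves": "0 0 -0.001 0 -0.003 0.009 0.1;0 0 -0.001 0 -0.003 0.009 -1;0 0 -0.001 0 -0.003 0.009 -1;0 0 -0.001 0 -0.003 0.009 -1;0 0 -0.001 0 -0.003 0.006 -1;0 0 -0.001 0 -0.003 0.004 -1;0 0 -0.001 0 -0.003 0.004 -1"
}}

```text
time: 50.38
eef_pos: [0.4894, 0.0897, 0.0781]
tcp_rot: [0.928, 0.372, 0.0, -0.0]
contact_force: [0.6, 2.1, -2.4]
opening: 0.27
finger_force: 40.9
```

```bash
python3 g.py
```

```text
t50.38 tz -0.033 j6 -0.022 z 0.0781 closing -46.33 [ 0.617   2.0565 -2.3956]
```

{"method": "send_rows", "body": {
  "moves": "0 0 0.0016 0 0 0.0003 -1"
}}

```text
time: 50.5
eef_pos: [0.4894, 0.0896, 0.0781]
tcp_rot: [0.93, 0.367, 0.0, -0.0]
contact_force: [2.6, 2.5, -1.4]
opening: 0.269
finger_force: 40.9
```

```bash
python3 g.py
```

```text
t50.50 tz 0.128 j6 0.030 z 0.0781 closing -46.90 [ 2.6283  2.5151 -1.3792]
```

{"method": "send_rows", "body": {
  "moves": "0 0 0 0 0 0 -1;0 0 0 0 0 0 -1"
}}

```text
time: 50.75
eef_pos: [0.4894, 0.0896, 0.0782]
tcp_rot: [0.93, 0.367, 0.0, -0.0]
contact_force: [2.5, 2.3, -3.2]
opening: 0.267
finger_force: 40.8
```

```bash
python3 g.py
```

```text
t50.75 tz 0.057 j6 0.047 z 0.0782 closing -46.89 [ 2.4561  2.3352 -3.1636]
```

{"method": "send_rows", "body": {
  "moves": "0 0 0.001 0 0 0.0002 -1"
}}

```text
time: 50.88
eef_pos: [0.4894, 0.0896, 0.0782]
tcp_rot: [0.931, 0.364, 0.0, -0.0]
contact_force: [2.1, 2.8, -3.9]
opening: 0.269
finger_force: 40.7
```

```bash
python3 g.py
```

```text
t50.88 tz 0.104 j6 0.054 z 0.0782 closing -47.27 [ 2.0994  2.7987 -3.8513]
```

{"method": "send_rows", "body": {
  "moves": "0 0 0 0 0 0 -1;0 0 0 0 0 0 -1"
}}

```text
time: 51.12
eef_pos: [0.4894, 0.0896, 0.0782]
tcp_rot: [0.931, 0.364, 0.0, -0.0]
contact_force: [2.8, 3.6, -5.4]
opening: 0.268
finger_force: 40.6
```

```bash
python3 g.py
```

```text
t51.12 tz 0.026 j6 0.065 z 0.0782 closing -47.26 [ 2.8457  3.615  -5.3899]
```

{"method": "send_rows", "body": {
  "moves": "0 0 0 0 0 0 0.1;0 0 0 0 0 0 0.1;0 0 0 0 0 -0.2 0.1;0 0 0 0 0 -0.5 0.1;0 0 0 0 0 -0.5 0.1;0 0 0 0 0 -0.5 0.1"
}}

```text
time: 51.88
eef_pos: [0.489, 0.0893, 0.1784]
tcp_rot: [0.931, 0.364, -0.0, 0.0]
contact_force: [-0.9, 0.6, -1.1]
opening: 0.55
finger_force: 0.0
```

```bash
python3 -c "from h import *;st();print(ctrl.sign_off())"
```

```text
51.88 [0.489  0.0893 0.1784] closing deg -47.25 [-0.895   0.6124 -1.0907] [-0.0001  0.0304 -0.0279] op 0.550 ff 0.0
the job is handed in; nothing more can be done
None
```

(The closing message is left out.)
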